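Turn the tube rotator until its tube stands upright

TASK

The tube rotator on the bench is switched off with its one capped tube hanging downward. Push its empty arms round with the fingertips, one after another, gently, until the capped tube points straight up, and leave it there. Do not touch the tube itself, do not shift or lift the rotator, and leave the other things on the bench where they stand.

Things in the scene. Friction and masses are not known exactly. Their poses are not given: they have to be found in the camera images.
- rotator: Tube rotator, about 4 kg, loose on rubber feet: base plate 200 x 200 x 18 mm (x -155 to 45, y +-100), dark motor housing (x -145 to -45, y +-55, 193 mm high) and an upright wheel of six arms, no rim, turning in its plane x = 0. Origin on the bench straight below the wheel's centre, z up, +x along the axle from housing to wheel, roughly away from the robot (the housing is on the robot's side).
- hub (a point): Centre of the wheel, on its axle, 175 mm above the bench. Hub 52 mm diameter, 30 mm thick. An empty arm is a bar 10 mm wide and 20 mm deep (along the axle) out to radius 85 mm, then an open two-pronged clip 21 mm wide and 20 mm deep out to radius 120 mm. Five empty arms and the tube's arm, 60 degrees apart.
- rotor (a joint): Wheel angle q, rad, about the rotator's +x; turns both ways without stop. The tube points along (0, -sin q, cos q) in the rotator's frame: 0 or a whole turn = straight up, pi/2 = towards -y, pi = straight down. Empty arms at q + k*pi/3, k = 1..5. Stiff (0.15 N m, about 1.5 N at an arm's end), stays where it is left.
- tube: The one capped tube, held in the clip of its arm and turning with the wheel: 14 mm diameter, black screw cap 24 mm diameter, 56 mm long over all. Origin at its foot, 91 mm from the wheel's axis; its z axis points outward from the wheel's axis to the cap, whose end is 147 mm from the axis. Not to be touched.
- jar: Bystander: small clear jar, 56 mm diameter, 65 mm high, in front of the wheel. Origin at its foot.
- big_tube: Bystander: white self-standing tube with cap, 35 mm diameter, 115 mm high, in front of the wheel. Origin at its foot.
- amber_bottle: Bystander: amber bottle with orange cap, 72 mm diameter, 160 mm high, at one side of the rotator. Origin at its foot.
- clear_bottle: Bystander: clear bottle with blue cap, 68 mm diameter, 160 mm high, at the other side of the rotator. Origin at its foot.
- tip_box: Bystander: pipette tip box, 122 x 87 x 67 mm, to the robot's right. Origin at the centre of its underside.
- dish: Bystander: square open clear dish, 120 x 120 x 18 mm, to the robot's left. Origin at the centre of its underside.
- pipette: Bystander: pipette lying to the robot's right, about 235 mm long, 22 mm thick, along its x axis. Origin under its body.

How it is judged:
By the outcome, as a careful person would: the job done as asked, in the order asked, and still so for the second after the job is handed in, with the robot touching nothing.
It also fails if it takes over 54 s, if anything falls off the work surface, if the arm or the gripper's body presses on something with over 40 N, if the wrist force passes 120 N, or if a joint passes its speed limit or range.

ROBOT

A 7-joint arm with a two-finger parallel gripper is mounted at the origin on the work surface. World frame = base frame: x ahead of the robot, y to its left, z up, the work surface at z = 0. Lengths are in m, angles in rad, forces in N, time in s.
With the tool pointing down it reaches from about 0.425 to 1.025 m from the base axis. Payload 9.4 kg.
Tool frame: the origin (TCP) lies at the centre of the arm's flange, where the gripper is bolted on; the fingertips stand 173 mm ahead of it and the grasp point (between the pads) lies 155 mm ahead of it; z points along the fingers, y is the line along which they close (so a half turn about z gives the same grasp; the last joint's range is limited). The gripper opens to 85 mm and grips with 20 to 120 N. Pads are 22 mm wide; open, the fingers measure 114 mm over their backs; the gripper's body (76 mm by 85 mm) begins 54 mm behind the grasp point. The pads swing forward as they close: fully open they stand 13 mm farther back than shut.
Start: joints at [-1.179, 0.599, -0.003, 1.599, 0.002, 0.943, -0.08], TCP at [0.328, 0.647, 0.405] pointing down, gripper open.
Joint ranges: [-2.57, 2.57], [-0.35, 1.97], [-1.29, 1.29], [0.11, 2.56], [-1.05, 4.19], [0.11, 1.86], [-2.63, 2.63]. Speed limits (rad/s): [2.22, 2.22, 3.01, 3.01, 3.14, 3.14, 3.14].

INTERFACE

Orientations are given as a unit quaternion [x, y, z, w].
In Python, from workcell import ctrl, eyes, job gives the robot as it stands (ctrl), with the cameras (eyes) and the job (job).
- The arm moves only by the tool inch_along, called by a JSON object that holds its "name" and its "arguments", one argument or row to a line. Schema: {"type":"object","properties":{"motion":{"type":"array","items":{"type":"object","properties":{"trans":{"type":"array","items":{"type":"number"},"minItems":3,"maxItems":3},"rotvec":{"type":"array","items":{"type":"number"},"minItems":3,"maxItems":3}},"additionalProperties":false},"minItems":1,"maxItems":12},"finger_gap":{"type":"number"},"grip_n":{"type":"number"},"only":{"type":"string"},"quiet":{"type":"boolean"},"lines":{"type":"string"}},"required":["motion"],"additionalProperties":false}. motion is a list of rows, 1 to 12 of them, each an object with the fields trans (a list: dx, dy, dz in parts of the range, where 1.0 means 0.2 m), rotvec (a list: a rotation vector rx, ry, rz in fractions of the full range, 1 being pi rad); a field left out counts as zero; each row shifts and turns the commanded pose from where the row before left it, along the tool's axes as they then stand; what a row does not reach is not made up. A row lasts 1/8 s, in which the tool goes at most 0.0625 m and 0.188 rad, less where a joint would pass 70% of its speed; a pose out of reach is approached as far as the arm can. finger_gap is the opening from 0.0 (shut) to 1.0 (fully open), set as the call begins (left out keeps the last). The fingers move at their own pace and stop on an object; grip_n is the grip in N (left out, the last holds). Time passes only in rows, so rows that do not move let the fingers close. The tool returns the time, the measured TCP pose, the force, the opening and the grip force at its end. only (a regular expression) keeps the lines of the reply that match it, lines (a string "A,B") keeps lines A to B, and quiet returns only ok. No shift or turn number may pass 1 either way. Input that does not fit is refused with a message, and nothing moves.
- ctrl.sense(): the state, without advancing time (a new reading comes with each control period).
- eyes.camera(name): name is "scene" or "top" or "wrist"; returns the picture (384x512x3 uint8, red, green, blue); there is no depth.
- eyes.get_calibration(name): a dict with "camera_matrix" (3x3 intrinsics, pixels), "eye" and "attitude" of the camera in the world; the wrist camera has in their place "hand_eye" (4x4, takes a point from camera to tool coordinates, whose origin is the TCP and whose axes are the flange's). Camera axes: x right, y up, looking along -z (the intrinsics and any distortion apply to the point x, -y, -z); pixel columns grow to the right and rows downward; lengths in m; the calibration is good to about 2 mm. A picture is of the moment at which its call begins: read the wrist's pose just before it. get_calibration takes no time and is no camera call.
- job.finish_job(): hands the job in; it is judged then, once.
The state is a dict: "t": time; "joint_positions": joint angles; "joint_vel": joint speeds; "effort": joint torques, N m; "tcp_pos": TCP position; "tcp_rot": TCP orientation; "ft_force": force on the tool from outside, world axes, zero at the start; "ft_torque": the same for the moment, N m; "opening": opening from 0.0 (shut) to 1.0 (fully open); "finger_force": force on a finger pad.
Only numpy, scipy, OpenCV 4.12 (cv2) and the standard library are available. Lean on these libraries where they do the work, as an engineer would, in place of code of your own. Each camera call takes 0.05 s, during which the arm holds its last target. There are 200 camera calls.

## Working session

There is one attempt and no reset: what is moved stays moved. The work goes in short steps, Python scripts to look and compute and a tool call to move; the robot and the scene stay as the last step left them, time stands still between calls to the robot, and variables do not carry over. Pictures are saved under pics/ and viewed, at most 10 in all, crops included, and the job is handed in when it is done.

```bash
ls; mkdir -p pics
```

Run:
```python
from workcell import ctrl, eyes, job
import cv2,numpy as np
s=ctrl.sense();print(s)
for n in("scene","top"):
    im=eyes.camera(n);cv2.imwrite(f"pics/{n}0.png",im[:,:,::-1]);print(n,eyes.get_calibration(n))
print(eyes.get_calibration("wrist"))
a=cv2.imread("pics/scene0.png");b=cv2.imread("pics/top0.png")
```

```text
pics
workcell.py
{'t': 0.0, 'joint_positions': array([-1.17869747,  0.60015472, -0.00252608,  1.6001285 ,  0.00180187,
        0.94289401, -0.07982063]), 'joint_vel': array([-1.29482031e-03, -1.06365551e-03, -5.71779510e-05,  9.70913895e-04,
        3.80037442e-04,  2.29449758e-04, -5.75656850e-04]), 'effort': array([-2.98202009e-03, -7.76458240e+01,  1.56354647e+00, -2.57993388e+01,
        1.23048923e-02,  9.36835277e-03, -2.76922736e-05]), 'tcp_pos': array([0.32747748, 0.64660452, 0.4037961 ]), 'tcp_rot': array([ 2.32246743e-01,  9.72656581e-01, -7.84036266e-04, -1.07053927e-04]), 'ft_force': array([-0.13123075, -0.7861365 ,  0.39921368]), 'ft_torque': array([ 0.05041847, -0.06488349,  0.03356877]), 'finger_force': 0.0, 'opening': 1.0001446267550107}
scene {'camera_matrix': array([[414.34895171,   0.        , 256.00135369],
       [  0.        , 414.34895171, 189.36134325],
       [  0.        ,   0.        ,   1.        ]]), 'eye': array([ 1.4002374 , -0.98043997,  1.00982583]), 'attitude': array([0.45260552, 0.16930119, 0.31885189, 0.81536423])}
top {'camera_matrix': array([[355.98455645,   0.        , 255.83507433],
       [  0.        , 355.98455645, 190.62923277],
       [  0.        ,   0.        ,   1.        ]]), 'eye': array([ 0.40338562, -0.00904868,  1.40712133]), 'attitude': array([ 0.04335771, -0.04082256, -0.70021855,  0.71144052])}
{'camera_matrix': array([[330.83999058,   0.        , 261.29903323],
       [  0.        , 330.83999058, 186.380076  ],
       [  0.        ,   0.        ,   1.        ]]), 'hand_eye': array([[-3.82954771e-04,  9.65270706e-01,  2.61251445e-01,
         6.71563283e-02],
       [ 9.99999407e-01,  1.03421058e-04,  1.08372693e-03,
         3.10648985e-04],
       [ 1.01907096e-03,  2.61251705e-01, -9.65270174e-01,
         3.12463746e-02],
       [ 0.00000000e+00,  0.00000000e+00,  0.00000000e+00,
         1.00000000e+00]])}
```

View pics/scene0.png

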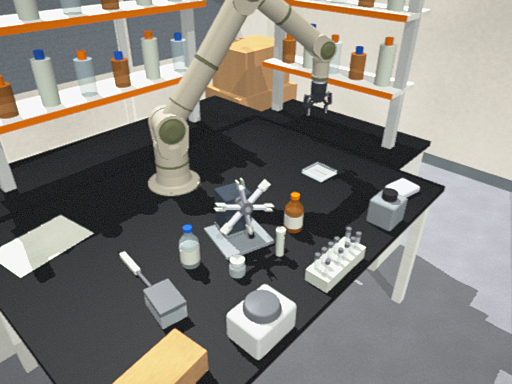

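View pics/top0.png

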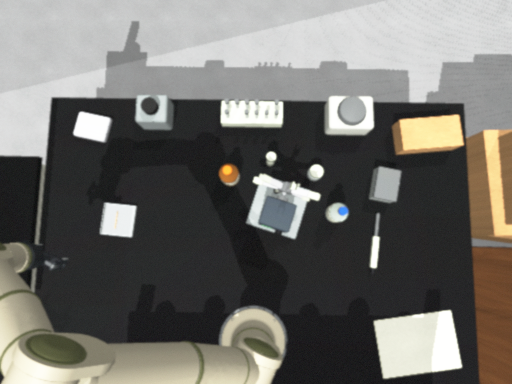

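The scene picture shows the wheel around (245,208), with the jar at (237,266), the white tube at (280,241), the amber bottle at (294,213) and the clear bottle at (189,247). The top picture shows the rotator at (280,205), slightly yawed. I'll crop both for the wheel angle.

Create h.py:
```python
import numpy as np,cv2
from scipy.spatial.transform import Rotation as R
from workcell import ctrl, eyes, job
def cam(n,s=None):
    c=eyes.get_calibration(n);K=np.array(c["camera_matrix"])
    if n=="wrist":
        s=s or ctrl.sense();T=np.eye(4);T[:3,:3]=R.from_quat(s["tcp_rot"]).as_matrix();T[:3,3]=s["tcp_pos"];T=T@c["hand_eye"]
        return K,T[:3,3],T[:3,:3]
    return K,np.array(c["eye"]),R.from_quat(c["attitude"]).as_matrix()
def ray(C,uv):
    K,e,A=C;x,y,w=np.linalg.solve(K,[uv[0],uv[1],1]);d=A@[x,-y,-1];return e,d/np.linalg.norm(d)
def onz(C,uv,z):
    e,d=ray(C,uv);return e+d*(z-e[2])/d[2]
def proj(C,p):
    K,e,A=C;q=A.T@(np.asarray(p)-e);v=K@[q[0],-q[1],-q[2]];return v[:2]/v[2]
def tri(rs):
    M=sum(np.eye(3)-np.outer(d,d) for e,d in rs);b=sum((np.eye(3)-np.outer(d,d))@e for e,d in rs);return np.linalg.solve(M,b)
```

Run:
```python
import cv2
a=cv2.imread("pics/scene0.png")[160:285,165:315];b=cv2.imread("pics/top0.png")[145:245,210:360]
cv2.imwrite("pics/c1.png",cv2.resize(a,None,fx=5,fy=4.8,interpolation=cv2.INTER_CUBIC)[:600])
cv2.imwrite("pics/c2.png",cv2.resize(b,None,fx=5,fy=5,interpolation=cv2.INTER_CUBIC))
```

```text
(no output)
```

View pics/c1.png

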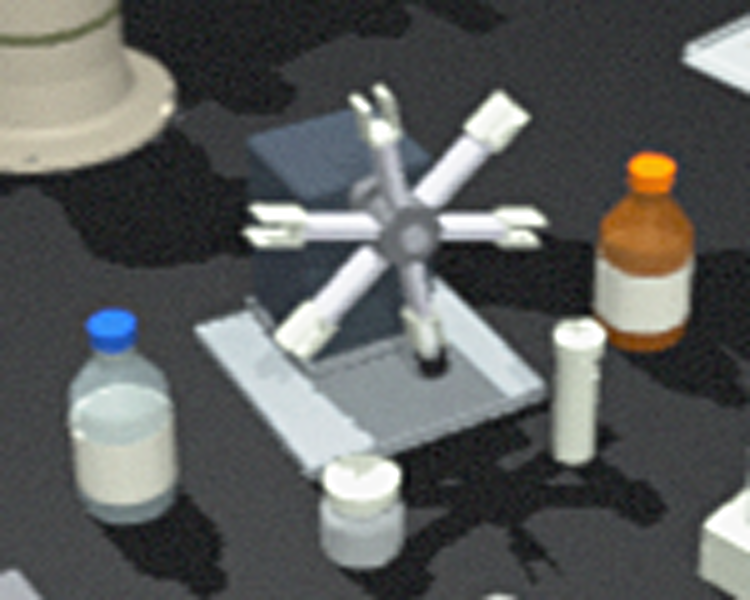

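View pics/c2.png

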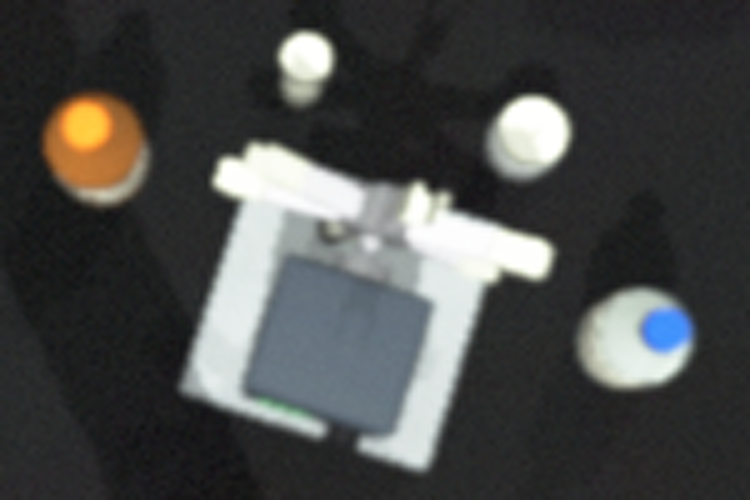

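The scene crop shows the six arms with the black cap at about (430,360), near the bottom. The hub face is at (412,233). In the top crop the housing's top corners are (288,255), (434,303), (395,435) and (248,390).

Create pose.py:
```python
from h import *
T=cam("top");S=cam("scene")
t=lambda u,v:(210+(u-2)/5,145+(v-2)/5)
s=lambda u,v:(165+(u-2)/5,160+(v-2)/4.8)
def main():
    P=np.array([onz(T,t(*c),.193) for c in[(290,253),(436,302),(394,436),(246,390)]])
    print("housing",P.round(3).tolist(),[np.linalg.norm(P[i]-P[i-1]).round(3) for i in range(4)])
    ax=(P[0]+P[1]-P[2]-P[3])[:2];lat=(P[0]+P[3]-P[1]-P[2])[:2]
    y1=np.arctan2(ax[1],ax[0]);y2=np.arctan2(-lat[0],lat[1]);yaw=(y1+y2)/2;print("yaw",y1,y2)
    c=P.mean(0)[:2];X=np.array([np.cos(yaw),np.sin(yaw)]);O=c+.095*X;print("origin from housing",O)
    B=np.array([onz(T,t(*c),.018) for c in[(183,392),(430,472)]]);print("rear plate",B.round(3),np.linalg.norm(B[0]-B[1]),B.mean(0)[:2]+.155*X)
    # hub front face in the scene on plane x=.015, and tri with top? 
    Xw=np.array([*X,0]);Y=np.array([-X[1],X[0],0])
    for nm,uv,px in[("hub",(412,233),.015),("cap",(431,362),0),("ur",(502,112),0),("r",(535,222),0),("up",(375,105),0),("l",(260,226),0),("ll",(300,340),0)]:
        e,d=ray(S,s(*uv));p0=np.array([*O,0])+px*Xw;p=e+d*((p0-e)@Xw)/(d@Xw);q=p-p0
        print(nm,p.round(3),"y,z",round(q@Y,3),round(p[2],3),"r",np.hypot(q@Y,p[2]-.175).round(3),"ang",np.degrees(np.arctan2(-q@Y,p[2]-.175)).round(1))
    for nm,uv,z in[("big",(307,55),.115),("jar",(533,130),.065),("amber",(86,124),.16),("clear",(667,329),.16)]:
        p=onz(T,t(*uv),z);q=p[:2]-O;print(nm,p.round(3),"rot frame",round(q@X,3),round(q@Y[:2],3))
main()
```

```bash
python3 pose.py
```

```text
housing [[0.534, -0.044, 0.193], [0.501, -0.144, 0.193], [0.41, -0.116, 0.193], [0.439, -0.015, 0.193]] [np.float64(0.098), np.float64(0.105), np.float64(0.096), np.float64(0.105)]
yaw -0.29798874902612443 -0.2972930231910893
origin from housing [ 0.5618958  -0.10781388]
rear plate [[ 0.442  0.033  0.018]
 [ 0.384 -0.159  0.018]] 0.20088595859948077 [ 0.56117206 -0.10883449]
hub [ 0.577 -0.108  0.176] y,z 0.004 0.176 r 0.004 ang -73.0
cap [ 0.57  -0.08   0.036] y,z 0.029 0.036 r 0.142 ang -168.2
ur [ 0.587 -0.026  0.248] y,z 0.086 0.248 r 0.112 ang -49.7
r [0.596 0.005 0.139] y,z 0.118 0.139 r 0.123 ang -107.2
up [ 0.557 -0.123  0.284] y,z -0.016 0.284 r 0.11 ang 8.5
l [ 0.531 -0.209  0.211] y,z -0.106 0.211 r 0.112 ang 71.3
ll [ 0.539 -0.183  0.099] y,z -0.079 0.099 r 0.109 ang 133.8
big [ 0.689 -0.057  0.115] rot frame 0.107 0.086
jar [ 0.645 -0.232  0.065] rot frame 0.116 -0.095
amber [0.627 0.101 0.16 ] rot frame 0.001 0.219
clear [ 0.488 -0.31   0.16 ] rot frame -0.012 -0.215
```

Close gripper at first call: OPENING 0 ; grip FORCE 20.

Measurements agree: the housing is about 0.10 x 0.10, the plate 0.20, and the hub is at z 0.176. The origin is about (0.5615, -0.108), yaw -0.298, and q about -168.6 deg. I'll shut the fingers, lift, turn the closing line along the axle and come over the wheel. From there I push each arm from near the top towards -y.

The manual's scale: shifts go in shares of 0.2 m and turns go in shares of pi rad. Converting my numbers, -0.014 m / 0.2 = -0.07, 0.175 rad / 3.1416 = 0.0557.

{"name": "inch_along", "arguments": {
  "motion": [
    {"trans": [0, 0, -0.07], "rotvec": [0, 0, 0.0557]},
    {"trans": [0, 0, -0.07], "rotvec": [0, 0, 0.0557]},
    {"trans": [0, 0, -0.07], "rotvec": [0, 0, 0.0557]},
    {"trans": [0, 0, -0.07], "rotvec": [0, 0, 0.0557]},
    {"trans": [0, 0, -0.07], "rotvec": [0, 0, 0.0557]},
    {"trans": [0, 0, -0.07], "rotvec": [0, 0, 0.0557]},
    {"trans": [0, 0, -0.07], "rotvec": [0, 0, 0.0557]},
    {"trans": [0, 0, -0.07], "rotvec": [0, 0, 0.0557]}
  ],
  "finger_gap": 0,
  "grip_n": 20
}}

```text
t: 1.1
tcp_pos: [0.3274, 0.6467, 0.5166]
tcp_rot: [0.806, 0.592, -0.0, 0.0]
ft_force: [0.5, -0.1, -0.4]
opening: -0.005
finger_force: 0.0
```

{"name": "inch_along", "arguments": {
  "motion": [
    {"trans": [-0.2, 0.14, 0]},
    {"trans": [-0.2, 0.14, 0]},
    {"trans": [-0.2, 0.14, 0]},
    {"trans": [-0.2, 0.14, 0]},
    {"trans": [-0.2, 0.14, 0]},
    {"trans": [-0.2, 0.14, 0]},
    {"trans": [-0.2, 0.14, 0]},
    {"trans": [-0.2, 0.14, 0]},
    {"trans": [-0.2, 0.14, 0]},
    {"trans": [-0.2, 0.14, 0]},
    {"trans": [-0.2, 0.14, 0]},
    {"trans": [-0.2, 0.14, 0]}
  ]
}}

```text
t: 2.6
tcp_pos: [0.508, 0.0878, 0.5166]
tcp_rot: [0.804, 0.594, -0.0, -0.0]
ft_force: [1.5, 0.5, 0.4]
opening: -0.0
finger_force: 0.0
```

Create st.py:
```python
from h import *
s=ctrl.sense();M=R.from_quat(s["tcp_rot"]).as_matrix();X=np.array([.956,-.2933,0]);Y=np.array([.2933,.956,0])
tip=s["tcp_pos"]+.173*M[:,2];d=tip-[.5615,-.1083,0]
print("t",round(s["t"],2),"tip rot-frame x,y,z",round(d@X,4),round(d@Y,4),round(tip[2],4),"tool x in X,Y,z",(M[:,0]@X).round(3),(M[:,0]@Y).round(3),M[2,0].round(3),"z-axis",(M[:,2]@X).round(3),(M[:,2]@Y).round(3),"F",s["ft_force"].round(1),"open",round(s["opening"],2))
```

```bash
python3 st.py
```

```text
t 2.6 tip rot-frame x,y,z -0.1087 0.1717 0.3436 tool x in X,Y,z 0.0 1.0 0.0 z-axis -0.0 0.0 F [1.5 0.5 0.4] open -0.0
```

To row units: -0.04 m / 0.2 = -0.2, -0.036 m / 0.2 = -0.18.

{"name": "inch_along", "arguments": {
  "motion": [
    {"trans": [-0.2, 0.14, 0]},
    {"trans": [-0.2, 0.14, 0]},
    {"trans": [-0.2, 0.14, 0]},
    {"trans": [-0.18, 0.12, 0]},
    {},
    {}
  ]
}}

```text
t: 3.35
tcp_pos: [0.5651, -0.091, 0.5163]
tcp_rot: [0.804, 0.594, -0.0, -0.0]
ft_force: [0.2, 0.7, -0.5]
opening: 0.0
finger_force: 0.0
```

```bash
python3 st.py
```

Run:
```python
from h import *
im=eyes.camera("wrist");cv2.imwrite("pics/w1.png",im[:,:,::-1])
```

```text
t 3.35 tip rot-frame x,y,z -0.0018 0.0176 0.3433 tool x in X,Y,z 0.0 1.0 0.0 z-axis -0.001 0.0 F [ 0.2  0.7 -0.5] open 0.0
```

View pics/w1.png

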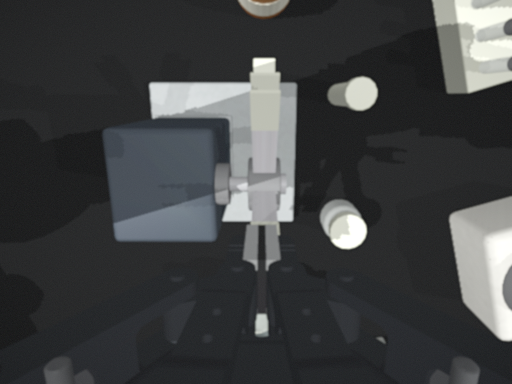

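The wrist picture shows the shut fingertips at (262,245), in line with the wheel plane at column 264. The housing is to the left and the jar (345,225) and tube (355,93) are clear to the right. I'll go down behind the upper arm and push along the arc.

To row units: 0.022 m / 0.2 = 0.11, 0.001 m / 0.2 = 0.005.

{"name": "inch_along", "arguments": {
  "motion": [
    {"trans": [0, 0.005, 0.11]},
    {"trans": [0, 0.005, 0.11]},
    {"trans": [0, 0, 0.11]},
    {}
  ]
}}

```text
t: 3.9
tcp_pos: [0.5668, -0.0904, 0.4495]
tcp_rot: [0.804, 0.595, -0.001, -0.001]
ft_force: [0.2, 0.6, 0.5]
opening: -0.0
finger_force: 0.0
```

```bash
python3 st.py
```

```text
t 3.9 tip rot-frame x,y,z -0.0007 0.0186 0.2765 tool x in X,Y,z -0.002 1.0 -0.0 z-axis -0.003 -0.0 F [0.2 0.6 0.5] open -0.0
```

{"name": "inch_along", "arguments": {
  "motion": [
    {"trans": [-0.04, 0, 0]},
    {"trans": [-0.04, 0, 0]},
    {"trans": [-0.04, 0, 0]},
    {"trans": [-0.04, 0, 0.01]},
    {"trans": [-0.04, 0, 0.01]},
    {"trans": [-0.04, 0, 0.01]},
    {}
  ]
}}

```text
t: 4.78
tcp_pos: [0.5527, -0.1389, 0.4445]
tcp_rot: [0.805, 0.594, -0.0, 0.0]
ft_force: [0.0, -0.1, 0.3]
opening: -0.001
finger_force: 0.0
```

```bash
python3 st.py
```

```text
t 4.78 tip rot-frame x,y,z 0.0005 -0.0319 0.2715 tool x in X,Y,z 0.002 1.0 -0.001 z-axis -0.0 -0.001 F [ 0.  -0.1  0.3] open -0.0
```

To row units: -0.007 m / 0.2 = -0.035, -0.006 m / 0.2 = -0.03.

{"name": "inch_along", "arguments": {
  "motion": [
    {"trans": [-0.035, 0, 0.02]},
    {"trans": [-0.035, 0, 0.02]},
    {"trans": [-0.035, 0, 0.025]},
    {"trans": [-0.03, 0, 0.025]},
    {"trans": [-0.03, 0, 0.03]},
    {"trans": [-0.025, 0, 0.03]},
    {}
  ]
}}

```text
t: 5.65
tcp_pos: [0.5415, -0.1747, 0.4141]
tcp_rot: [0.804, 0.594, -0.001, -0.0]
ft_force: [0.5, -1.0, 0.3]
opening: 0.002
finger_force: 0.0
```

```bash
python3 st.py
```

Run:
```python
from h import *
im=eyes.camera("scene");cv2.imwrite("pics/s2.png",cv2.resize(im[150:270,170:320,::-1],None,fx=5,fy=5,interpolation=cv2.INTER_CUBIC))
```

```text
t 5.65 tip rot-frame x,y,z 0.0001 -0.0694 0.2411 tool x in X,Y,z 0.001 1.0 -0.0 z-axis -0.001 -0.0 F [ 0.5 -1.   0.3] open 0.0
```

View pics/s2.png

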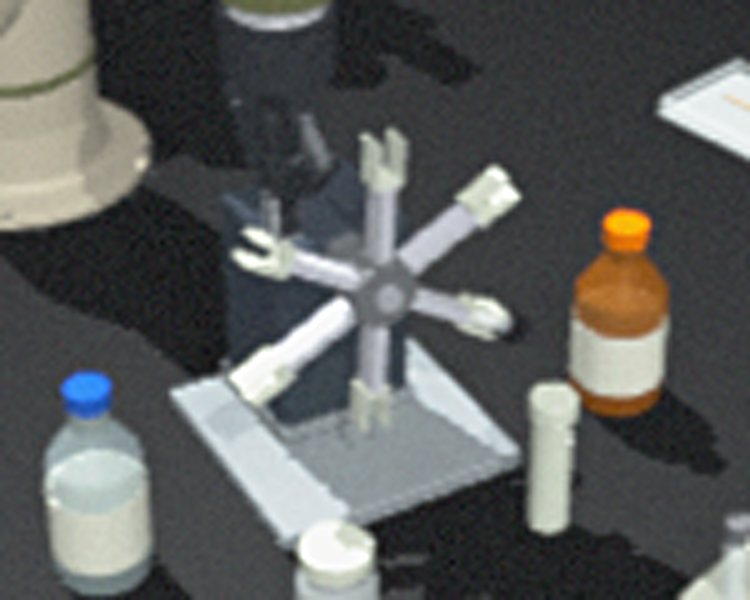

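The first push worked: the pushed clip is at (262,252), the next arm is nearly upright with its tip at (384,150), and the tube's arm is at the right (490,315). Measure the angle.

Create ang.py:
```python
from h import *
import sys,json
S=cam("scene");X=np.array([.956,-.2933,0]);Y=np.array([.2933,.956,0]);O=np.array([.5615,-.1083,0])+.0*X
for a in json.loads(sys.argv[1]):
    u,v=170+(a[0]-2)/5,150+(a[1]-2)/5
    px=a[2] if len(a)>2 else 0
    e,d=ray(S,(u,v));p=e+d*((O+px*X-e)@X)/(d@X);y=(p-O)@Y;z=p[2]-.175
    print(a,"y,z",round(y,4),round(z,4),"r",np.hypot(y,z).round(3),"ang",np.degrees(np.arctan2(-y,z)).round(1))
```

```bash
python3 ang.py '[[388,298,0.015],[384,155],[490,195],[485,312],[372,405],[262,378],[260,253]]'
```

```text
[388, 298, 0.015] y,z 0.0056 -0.0038 r 0.007 ang -124.5
[384, 155] y,z 0.0108 0.1045 r 0.105 ang -5.9
[490, 195] y,z 0.0982 0.0452 r 0.108 ang -65.3
[485, 312] y,z 0.0971 -0.0573 r 0.113 ang -120.5
[372, 405] y,z 0.0007 -0.1073 r 0.107 ang -179.6
[262, 378] y,z -0.0877 -0.0493 r 0.101 ang 119.4
[260, 253] y,z -0.0855 0.0556 r 0.102 ang 57.0
```

To row units: 0.037 m / 0.2 = 0.185, -0.03 m / 0.2 = -0.15.

{"name": "inch_along", "arguments": {
  "motion": [
    {"trans": [0.005, 0, -0.15]},
    {"trans": [0, 0, -0.15]},
    {"trans": [0, 0, -0.15]},
    {"trans": [0.185, 0, 0]},
    {"trans": [0.185, 0, 0]},
    {"trans": [0.185, 0, 0]},
    {},
    {"trans": [0, 0, 0.125]},
    {"trans": [0, 0, 0.125]},
    {}
  ]
}}

```text
t: 6.95
tcp_pos: [0.5741, -0.0677, 0.4535]
tcp_rot: [0.804, 0.594, -0.001, -0.001]
ft_force: [0.1, -0.9, -0.3]
opening: 0.001
finger_force: 0.0
```

```bash
python3 st.py
```

```text
t 6.95 tip rot-frame x,y,z -0.0004 0.0423 0.2805 tool x in X,Y,z 0.001 1.0 -0.001 z-axis -0.003 -0.001 F [ 0.1 -0.9 -0.3] open 0.0
```

To row units: -0.008 m / 0.2 = -0.04, 0.004 m / 0.2 = 0.02.

{"name": "inch_along", "arguments": {
  "motion": [
    {"trans": [-0.04, 0, 0]},
    {"trans": [-0.04, 0, 0]},
    {"trans": [-0.04, 0, 0]},
    {"trans": [-0.04, 0, 0]},
    {"trans": [-0.04, 0, 0]},
    {"trans": [-0.04, 0, 0.005]},
    {"trans": [-0.04, 0, 0.01]},
    {"trans": [-0.04, 0, 0.01]},
    {"trans": [-0.04, 0, 0.02]},
    {}
  ]
}}

```text
t: 8.2
tcp_pos: [0.5532, -0.1369, 0.4453]
tcp_rot: [0.805, 0.594, -0.001, -0.0]
ft_force: [-0.6, -0.5, 1.0]
opening: -0.003
finger_force: 0.0
```

```bash
python3 st.py
```

```text
t 8.2 tip rot-frame x,y,z 0.0003 -0.0299 0.2723 tool x in X,Y,z 0.002 1.0 -0.001 z-axis -0.001 -0.001 F [-0.6 -0.5  1. ] open -0.0
```

{"name": "inch_along", "arguments": {
  "motion": [
    {"trans": [-0.035, 0, 0.02]},
    {"trans": [-0.035, 0, 0.025]},
    {"trans": [-0.035, 0, 0.025]},
    {"trans": [-0.03, 0, 0.025]},
    {"trans": [-0.03, 0, 0.03]},
    {"trans": [-0.025, 0, 0.03]},
    {}
  ]
}}

```text
t: 9.07
tcp_pos: [0.5422, -0.1728, 0.4141]
tcp_rot: [0.804, 0.594, -0.0, -0.0]
ft_force: [0.3, 0.3, -0.6]
opening: -0.0
finger_force: 0.0
```

```bash
python3 st.py
```

Run:
```python
from h import *
im=eyes.camera("scene");cv2.imwrite("pics/s3.png",cv2.resize(im[150:270,170:320,::-1],None,fx=5,fy=5,interpolation=cv2.INTER_CUBIC))
```

```text
t 9.07 tip rot-frame x,y,z 0.0003 -0.0674 0.2411 tool x in X,Y,z 0.001 1.0 -0.0 z-axis -0.001 -0.0 F [ 0.3  0.3 -0.6] open -0.0
```

View pics/s3.png

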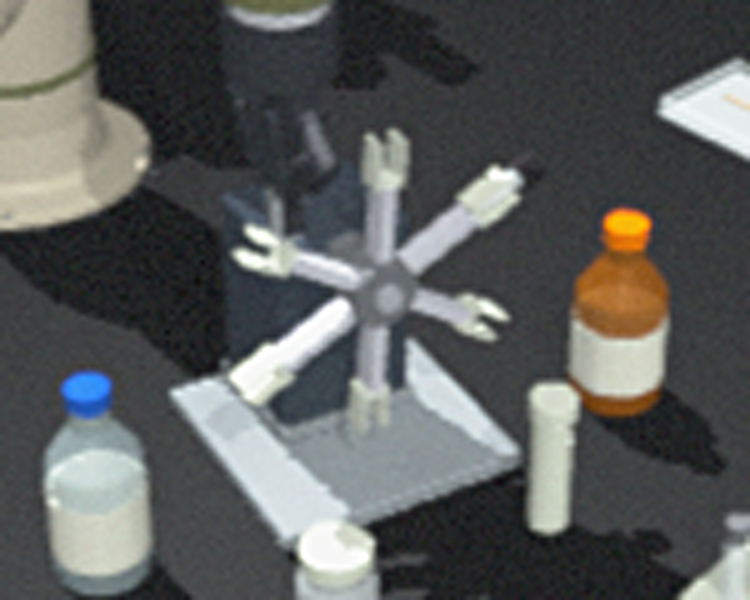

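The second push went the same way. The tube is now upper right with its cap at (530,165), and the next empty arm is upright at (386,150). For the last push I'll lean the tool away from the tube.

To row units: 0.033 m / 0.2 = 0.165, -0.03 m / 0.2 = -0.15, 0.125 rad / 3.1416 = 0.0398.

```bash
python3 ang.py '[[388,298,0.015],[386,155],[491,197],[483,314],[370,405],[262,378],[262,253],[525,166]]'
```

```text
[388, 298, 0.015] y,z 0.0056 -0.0038 r 0.007 ang -124.5
[386, 155] y,z 0.0124 0.104 r 0.105 ang -6.8
[491, 197] y,z 0.0991 0.0432 r 0.108 ang -66.5
[483, 314] y,z 0.0954 -0.0585 r 0.112 ang -121.5
[370, 405] y,z -0.001 -0.1067 r 0.107 ang 179.5
[262, 378] y,z -0.0877 -0.0493 r 0.101 ang 119.4
[262, 253] y,z -0.084 0.0551 r 0.1 ang 56.7
[525, 166] y,z 0.1274 0.0608 r 0.141 ang -64.5
```

{"name": "inch_along", "arguments": {
  "motion": [
    {"trans": [0.005, 0, -0.15]},
    {"trans": [0, 0, -0.15]},
    {"trans": [0, 0, -0.15]},
    {"rotvec": [0, 0.0398, 0]},
    {"rotvec": [0, 0.0398, 0]},
    {"trans": [0.165, 0, 0.04]},
    {"trans": [0.165, 0, 0.04]},
    {},
    {"trans": [-0.035, 0, 0.135]},
    {"trans": [-0.035, 0, 0.135]},
    {}
  ]
}}

```text
t: 10.5
tcp_pos: [0.5621, -0.1069, 0.4483]
tcp_rot: [0.798, 0.589, 0.099, -0.075]
ft_force: [-0.2, -0.7, 0.0]
opening: 0.001
finger_force: 0.0
```

```bash
python3 st.py
```

```text
t 10.5 tip rot-frame x,y,z -0.0004 0.0441 0.2806 tool x in X,Y,z 0.002 0.969 0.246 z-axis -0.003 0.246 F [-0.2 -0.7  0. ] open 0.0
```

To row units: -0.0075 m / 0.2 = -0.0375, -0.007 m / 0.2 = -0.035.

{"name": "inch_along", "arguments": {
  "motion": [
    {"trans": [-0.0375, 0, -0.0095]},
    {"trans": [-0.0375, 0, -0.0095]},
    {"trans": [-0.0375, 0, -0.0095]},
    {"trans": [-0.0375, 0, -0.0095]},
    {"trans": [-0.0375, 0, -0.0095]},
    {"trans": [-0.0375, 0, -0.0095]},
    {"trans": [-0.0375, 0, -0.0095]},
    {"trans": [-0.035, 0, 0]},
    {"trans": [-0.035, 0, 0]},
    {"trans": [-0.035, 0, 0.005]},
    {}
  ]
}}

```text
t: 11.88
tcp_pos: [0.5406, -0.1785, 0.4432]
tcp_rot: [0.798, 0.589, 0.1, -0.074]
ft_force: [-0.8, 0.7, -0.6]
opening: -0.002
finger_force: 0.0
```

```bash
python3 st.py
```

```text
t 11.88 tip rot-frame x,y,z 0.0007 -0.0306 0.2756 tool x in X,Y,z 0.001 0.969 0.247 z-axis 0.0 0.247 F [-0.8  0.7 -0.6] open -0.0
```

{"name": "inch_along", "arguments": {
  "motion": [
    {"trans": [-0.04, 0, 0.01]},
    {"trans": [-0.04, 0, 0.01]},
    {"trans": [-0.03, 0, 0.01]},
    {"trans": [-0.03, 0, 0.01]},
    {"trans": [-0.025, 0, 0.015]},
    {"trans": [-0.025, 0, 0.015]},
    {"trans": [-0.025, 0, 0.015]},
    {}
  ]
}}

```text
t: 12.88
tcp_pos: [0.5297, -0.2139, 0.4159]
tcp_rot: [0.798, 0.589, 0.1, -0.074]
ft_force: [-1.3, 0.2, 0.3]
opening: -0.002
finger_force: 0.0
```

```bash
python3 st.py
```

Run:
```python
from h import *
im=eyes.camera("scene");cv2.imwrite("pics/s4.png",cv2.resize(im[150:270,170:320,::-1],None,fx=5,fy=5,interpolation=cv2.INTER_CUBIC))
```

```text
t 12.88 tip rot-frame x,y,z 0.0005 -0.0675 0.2483 tool x in X,Y,z 0.001 0.969 0.247 z-axis -0.0 0.247 F [-1.3  0.2  0.3] open -0.0
```

View pics/s4.png

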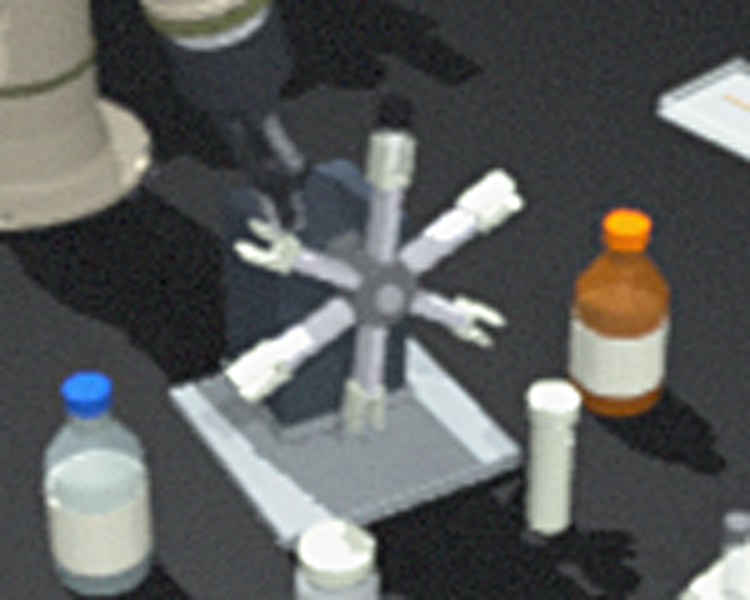

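The tube is almost up now, with the cap at (395,110), its arm's clip at (390,158) and the pushed clip at (265,250). Measure using opposite arm pairs.

```bash
python3 ang.py '[[390,158],[364,405],[490,200],[260,374],[477,318],[266,248],[395,112]]' | tee o
```

Run:
```python
import re,numpy as np
P=[list(map(float,re.search(r"y,z (\S+) (\S+) r",l).groups())) for l in open("o")]
for i,a in((0,0),(2,-60),(4,-120)):
    d=np.subtract(P[i],P[i+1]);print(np.degrees(np.arctan2(-d[0],d[1]))-a)
```

```text
[390, 158] y,z 0.0155 0.1007 r 0.102 ang -8.8
[364, 405] y,z -0.006 -0.1047 r 0.105 ang 176.7
[490, 200] y,z 0.0983 0.0409 r 0.106 ang -67.4
[260, 374] y,z -0.0891 -0.0453 r 0.1 ang 116.9
[477, 318] y,z 0.0902 -0.0603 r 0.109 ang -123.8
[266, 248] y,z -0.0809 0.0581 r 0.1 ang 54.3
[395, 112] y,z 0.0194 0.1359 r 0.137 ang -8.1
-5.975606657526569
-5.298579158263735
-4.682962569486236
```

To row units: -0.0032 m / 0.2 = -0.016, 0.0023 m / 0.2 = 0.0115.

{"name": "inch_along", "arguments": {
  "motion": [
    {"trans": [-0.016, 0, 0.0115]},
    {"trans": [-0.016, 0, 0.0115]},
    {"trans": [-0.0155, 0, 0.0115]},
    {},
    {}
  ]
}}

```text
t: 13.55
tcp_pos: [0.5276, -0.2209, 0.4073]
tcp_rot: [0.798, 0.59, 0.1, -0.074]
ft_force: [0.3, 0.8, 0.6]
opening: -0.002
finger_force: 0.0
```

```bash
python3 st.py
```

```text
t 13.55 tip rot-frame x,y,z 0.0006 -0.0748 0.2396 tool x in X,Y,z 0.0 0.969 0.247 z-axis 0.0 0.247 F [0.3 0.8 0.6] open -0.0
```

{"name": "inch_along", "arguments": {
  "motion": [
    {"trans": [0, 0, -0.05]},
    {"trans": [0, 0, -0.15]},
    {"trans": [0, 0, -0.15]},
    {"trans": [0, 0, -0.15]},
    {"trans": [0, 0, -0.15]},
    {"trans": [0, 0, -0.15]},
    {"rotvec": [0, -0.0398, 0]},
    {"rotvec": [0, -0.0398, 0]},
    {},
    {}
  ]
}}

```text
t: 14.8
tcp_pos: [0.5159, -0.2585, 0.5626]
tcp_rot: [0.804, 0.594, 0.001, -0.001]
ft_force: [0.0, -0.2, 0.1]
opening: -0.004
finger_force: 0.0
```

```bash
python3 st.py
```

Run:
```python
from h import *
s=ctrl.sense();im=eyes.camera("wrist");cv2.imwrite("pics/w2.png",im[:,:,::-1]);print(repr(s["tcp_pos"]),repr(s["tcp_rot"]))
im=eyes.camera("scene");cv2.imwrite("pics/s5.png",cv2.resize(im[150:270,170:320,::-1],None,fx=5,fy=5,interpolation=cv2.INTER_CUBIC))
```

```text
t 14.8 tip rot-frame x,y,z 0.0005 -0.1565 0.3896 tool x in X,Y,z 0.0 1.0 0.003 z-axis 0.0 0.003 F [ 0.  -0.2  0.1] open -0.0
array([ 0.51591485, -0.25848959,  0.56263925]) array([ 8.04265571e-01,  5.94268684e-01,  1.05402069e-03, -7.15709057e-04])
```

View pics/w2.png

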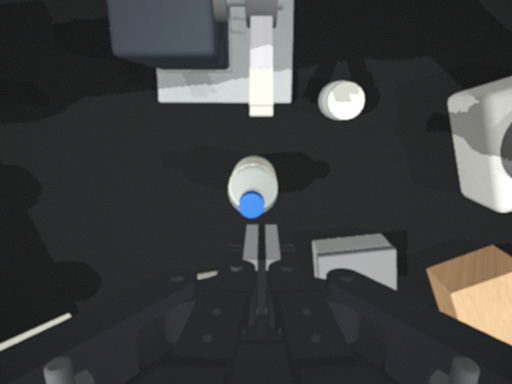

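View pics/s5.png

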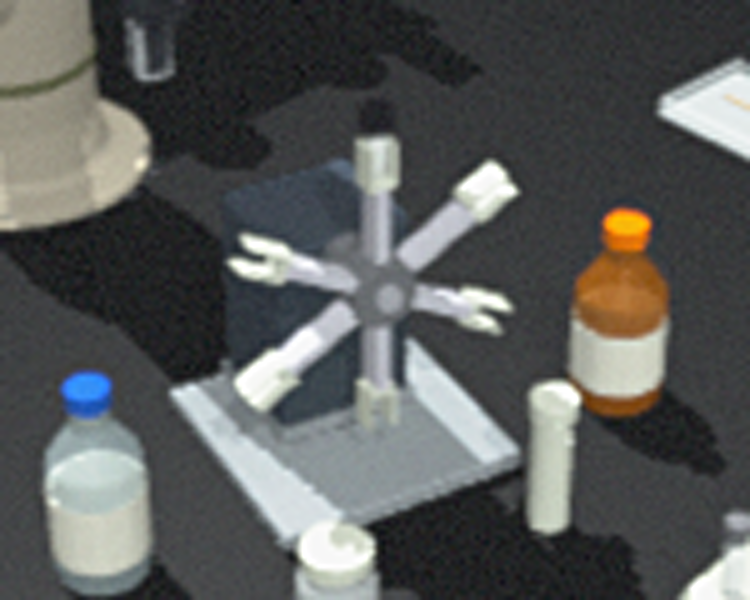

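The cap at (377,115), the clip at (378,160) and the opposite clip at (376,405) are in line vertically. The wrist view shows the clear bottle, jar and tip box still standing, and the plate unmoved. I'll check the angle numerically.

```bash
python3 ang.py '[[378,160],[377,405],[486,192],[265,383],[482,309],[260,258]]' > o
```

Run:
```python
import re,numpy as np,cv2
from h import *
P=[list(map(float,re.search(r"y,z (\S+) (\S+) r",l).groups())) for l in open("o")]
for i,a in((0,0),(2,-60),(4,-120)):
    d=np.subtract(P[i],P[i+1]);print("pair",round(np.degrees(np.arctan2(-d[0],d[1]))-a,1))
# subpixel: arm bright centroids per band (above and below the hub)
im=cv2.imread("pics/s5.png");g=im.min(2).astype(float)
def c(v0,v1,u0,u1):
    w=np.clip(g[v0:v1,u0:u1]-100,0,None);return u0+(w.sum(0)@np.arange(u1-u0))/w.sum(),(v0+v1)/2
for n,b in(("bar up",(195,250,350,405)),("clip up",(140,185,350,405)),("bar dn",(325,375,352,400)),("clip dn",(385,415,350,405))):print(n,c(*b))
S=cam("scene");X=np.array([.956,-.2933,0]);O=np.array([.5615,-.1083,0])
for z in(.28,.245,.12,.07):
    for q in (0,):
        u=proj(S,O+[0,0,z]);print(z,"vertical predicts",(u-[170,150])*5+2)
```

```text
pair -0.3
pair -0.2
pair -0.3
bar up (np.float64(379.2143573067243), 222.5)
clip up (np.float64(378.15570192615803), 162.5)
bar dn (np.float64(378.55073651954194), 350.0)
clip dn (np.float64(379.95040597404136), 400.0)
0.28 vertical predicts [370.19772909 158.32265455]
0.245 vertical predicts [370.36784594 201.72603717]
0.12 vertical predicts [370.94080721 347.91060141]
0.07 vertical predicts [371.1559663  402.80600294]
```

```bash
python3 -c "
from workcell import ctrl, eyes, job
print(ctrl.sense()['t'],job.finish_job())"
```

```text
the job is handed in; nothing more can be done
14.9 None
```

The capped tube now points straight up, within about half a degree by camera measurement; it took three gentle pushes on empty arms, the other things I could see still stand in place, and the job was handed in at 14.9 s.

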